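# Trip the tip skip and set it back upright

### The job

Put the white grinding cylinder that stands on the bench into the steel tip skip beside the one already in it, so that the skip trips and dumps both into the tray below. Then set the empty skip back upright. Leave the white lidded jar and the white dropper bottle where they stand.

Things in the scene. Friction and masses are not known exactly. Their poses are not given: they have to be found in the camera images.
- tip_stand: Grey stand, fixed to the bench. Origin on the bench straight below the hinge; x points to the rear (away from the tray and the robot), y along the hinge, z up. Hinge axis 165 mm up, between flat cheeks at y = +-80 mm, which reach 193 mm up. The open tray reaches from x = -145 to +12 mm, y = +-86 mm; walls 4 mm thick, 48 mm high, the front one 80 mm.
- skip (a joint): Skip's hinge: 0 = upright (bucket level, tail down on its rest rod); grows as the bucket goes down to the tray; 1.32 rad = fully tipped. A counterweight holds it upright: one cylinder does not trip it, two do. Beyond about 0.47 rad it falls over and stays tipped, even when empty; pushed back below that it falls upright by itself. The empty skip needs 2 to 3 N at the bar.
- skip_floor (a point): Middle of the steel bucket's inner floor, moving with it; upright it is 64 mm in front of the hinge, 195 mm above the bench, axes as the stand's. Inside 83 mm along x, 120 mm along y; walls: sides 37 mm high, rear 25 mm, front a steep lip 10 mm. Two cylinders fit, at y = +30 and -30 mm; fingers have room only in front of and behind a cylinder (along x), 25 mm each.
- skip_bar (a point): Middle of the round crossbar on the skip's tail, 12 mm thick, 80 mm long along y. Upright: 125 mm behind the hinge, 227 mm above the bench. Tipped: 29 mm in front of the hinge, 302 mm up, the 48 mm wide counterweight 50 mm or more below it. Pushed level from the tray side to the rear by about 120 mm it takes the skip past its balance; on the way it sinks to about 270 mm.
- cyl_in_mid (a point): Centre of the plain white ceramic grinding cylinder that stands in the skip at the start, 32 mm across, 44 mm high, 0.13 kg, in the half at y = -30 mm of the stand.
- cyl_out_mid (a point): Centre (22 mm above its foot) of the like grinding cylinder that stands upright on the bench to the left of the stand: plain white, no lid or spout, 32 mm across, 44 mm high, 0.13 kg. Its axis is z.
- paste_jar: Bystander on the bench: squat white jar with a ribbed lid, 47 mm across, 54 mm high; origin at the centre of its foot.
- dropper: Bystander on the bench: small white dropper bottle with a pointed spout, 31 mm across, 66 mm high; origin at the centre of its foot.
Things that resemble listed ones, but are neither listed nor needed, are in the scene too. What is shaped like the part that bears cyl_in_mid but blue, pink or red is not meant.

How it is judged:
By the outcome, as a careful person would: the job done as asked, in the order asked, and still so for the second after the job is handed in, with the robot touching nothing.
It also fails if it takes over 40 s, if anything falls off the work surface, if the arm or the gripper's body presses on something with over 40 N, if the wrist force passes 120 N, or if a joint passes its speed limit or range.

### The arm

A 7-joint arm with a two-finger parallel gripper is mounted at the origin on a cart in front of the work surface, level with it; the furniture and walls round the work are solid. World frame = base frame: x ahead of the robot, y to its left, z up, the work surface at z = 0. Lengths are in m, angles in rad, forces in N, time in s.
With the tool pointing down it reaches from about 0.425 to 0.925 m from the base axis. Payload 6.8 kg.
Tool frame: the origin (TCP) lies midway between the tips of the shut fingers; the grasp point (between the pads) lies 19 mm behind it (robot.grip_depth is the distance from the TCP to the grasp point, in m); z points along the fingers, y is the line along which they close (so a half turn about z gives the same grasp; the last joint's range is limited). The gripper opens to 85 mm and grips with 20 to 120 N. Pads are 22 mm wide; open, the fingers measure 114 mm over their backs; the gripper's body (76 mm by 85 mm) begins 54 mm behind the grasp point. The pads swing forward as they close: fully open they stand 13 mm farther back than shut.
Start: joints at [1.014, 0.477, 0.022, 1.555, -0.011, 1.109, -0.083], TCP at [0.293, -0.608, 0.231] pointing down, gripper open.
Joint ranges: [-2.96, 2.96], [-0.34, 2.1], [-1.41, 1.46], [0.24, 2.44], [-1.37, 4.51], [0.17, 1.92], [-2.96, 2.96]. Speed limits (rad/s): [2.39, 2.39, 3.14, 3.14, 3.14, 3.14, 3.14].

### API

Orientations are given as a 3x3 rotation matrix whose columns are the frame's x, y, z axes.
In Python, from station import robot gives the robot as it stands.
- The arm moves only by the tool arm_command, never from a script. Its argument "rows" is a list of rows, each a list of 7 numbers: the finger opening in mm, from 0 to 85.4, then the shift along the tool's x, y, z in mm, then the turn, a rotation vector about the tool's x, y, z in rad. In form: [[gripper, x, y, z, rx, ry, rz], ...]. A call has 1 to 12 rows; each row shifts and turns the commanded pose from where the row before left it, along the tool's axes as they then stand; what a row does not reach is not made up. A row lasts 1/8 s, in which the tool goes at most 62.5 mm and 10.7 degrees, less where a joint would pass 70% of its speed; a pose out of reach is approached as far as the arm can. A call with a gripper value outside its range is refused whole. The fingers move at their own pace and stop on an object; "squeeze" is the grip in N (left out, the last holds). Time passes only in rows, so rows that do not move let the fingers close. It gives the time, the measured TCP pose, the force, the opening and the grip force at its end, in the units of the state.
- robot.state(): the state, without advancing time (a new reading comes with each control period).
- robot.read_camera(name): name is "side" or "top" or "wrist"; returns the picture (384x512x3 uint8, red, green, blue); there is no depth.
- robot.camera_model(name): a dict with "K" (3x3 intrinsics, pixels), "T" (4x4, takes a point from camera to world coordinates). Camera axes: x right, y down, z forward; pixel columns grow to the right and rows downward; lengths in m; the calibration is good to about 2 mm. A picture is of the moment at which its call begins: read the wrist's pose just before it. camera_model takes no time and is no camera call; for the wrist camera it gives the pose at the moment of the call.
- robot.sign_off(): hands the job in; it is judged then, once.
Trained networks look in the newest picture that a camera, given by its name, has taken for a name from the list of things; names that differ only in an ending like _2 or _b are one class to them, and where a whole thing is asked for, a point or a joint stands for the part that bears it (a point fixed in the world has none). Each returns a list of dicts, best first, with "score" (0 to 1); they miss things now and then, are a little off and sometimes report something else, mostly with a low value. They report only what shows in the picture. A call takes as long as a camera call. They do not tell look-alikes from the thing itself.
- robot.regions_of(label, camera): "region" (384x512 bool, what is visible of it).
- robot.mark_of(label, camera): "position" ([x, y, z] in m, in world coordinates, good to about 4 mm: a listed point, or the origin of a listed thing).
The state is a dict: "time": time; "joint_pos": joint angles; "qvel": joint speeds; "effort": joint torques, N m; "tool_pos": TCP position; "ee_rot": TCP orientation; "ft_force": force on the tool from outside, world axes, zero at the start; "wrist_torque": the same for the moment, N m; "width": opening from 0.0 (shut) to 1.0 (fully open); "finger_force": force on a finger pad.
Only numpy, scipy, OpenCV 4.12 (cv2) and the standard library are available. Lean on these libraries where they do the work, as an engineer would, in place of code of your own. Each camera call takes 0.05 s, during which the arm holds its last target. There are 200 camera calls.

## Working session

There is one attempt and no reset: what is moved stays moved. The work goes in short steps, Python scripts to look and compute and a tool call to move; the robot and the scene stay as the last step left them, time stands still between calls to the robot, and variables do not carry over. Pictures are saved under pics/ and viewed, at most 10 in all, crops included, and the job is handed in when it is done.

Besides the shell and the picture viewer there is one more tool, called after "Request:" as name(argument=value, ...) on one line, values as JSON. arm_command: Moves the arm, as the interface text tells. Its arguments: {"type":"object","properties":{"rows":{"type":"array","items":{"type":"array","items":{"type":"number"}}},"squeeze":{"type":"number"}},"required":["rows"]}

```bash
mkdir -p pics
python3 - <<'E'
from station import robot
import cv2,numpy as np
ims=[]
for c in ("side","top"):
    im=robot.read_camera(c); cv2.imwrite(f"pics/{c}0.png",im[...,::-1]); 
    for l in ("tip_stand","skip_floor","skip_bar","cyl_in_mid","cyl_out_mid","paste_jar","dropper"):
        m=robot.camera_model(c); K=m["K"];Ti=np.linalg.inv(m["T"])
        for d in robot.mark_of(l,c)[:3]:
            p=np.array(d["position"]); q=K@(Ti[:3,:3]@p+Ti[:3,3]); print(c,l,round(d["score"],2),p.round(3),(q[:2]/q[2]).round())
s=robot.state();print(s["time"],s["tool_pos"],s["ee_rot"],s["ft_force"],s["width"])
E
```

```text
side tip_stand 0.81 [ 0.53  -0.082 -0.002] [275. 232.]
side tip_stand 0.56 [ 0.656 -0.069  0.226] [249. 128.]
side skip_floor 0.55 [ 0.462 -0.09   0.196] [294. 178.]
side cyl_in_mid 0.88 [ 0.465 -0.12   0.22 ] [307. 164.]
side cyl_in_mid 0.77 [ 0.423 -0.251  0.025] [358. 231.]
side cyl_in_mid 0.6 [0.388 0.057 0.022] [245. 280.]
side cyl_out_mid 0.7 [0.518 0.158 0.023] [181. 255.]
side cyl_out_mid 0.46 [ 0.468 -0.121  0.218] [306. 164.]
side paste_jar 0.69 [0.448 0.24  0.002] [154. 294.]
side dropper 0.58 [ 0.422  0.134 -0.001] [206. 288.]
top tip_stand 0.7 [ 0.535 -0.085 -0.001] [279. 203.]
top skip_floor 0.72 [ 0.462 -0.087  0.19 ] [286. 223.]
top skip_bar 0.67 [ 0.649 -0.072  0.227] [282. 136.]
top cyl_in_mid 0.72 [ 0.468 -0.117  0.22 ] [302. 219.]
top cyl_in_mid 0.71 [ 0.524 -0.271  0.023] [349. 208.]
top cyl_in_mid 0.61 [0.39  0.057 0.026] [224. 255.]
top paste_jar 0.75 [ 0.532 -0.079 -0.003] [276. 204.]
top paste_jar 0.58 [ 0.454  0.244 -0.004] [156. 229.]
top dropper 0.72 [0.418 0.138 0.003] [194. 243.]
0.8 [ 0.29291737 -0.60816066  0.23134812] [[ 9.00964887e-01  4.33892001e-01  6.55577758e-05]
 [ 4.33892005e-01 -9.00964884e-01 -7.62226035e-05]
 [ 2.59928759e-05  9.71188842e-05 -9.99999995e-01]] [ 0.10056893 -0.12491575  0.61047501] 1.0017321025620047
```

View pics/side0.png

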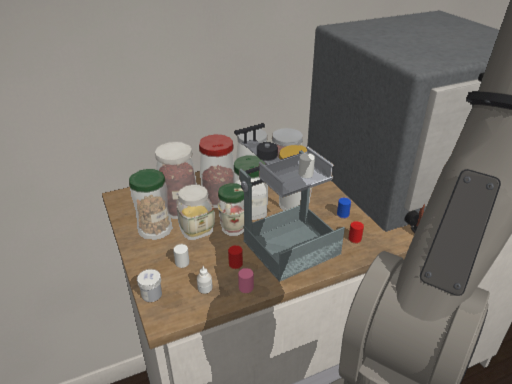

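View pics/top0.png

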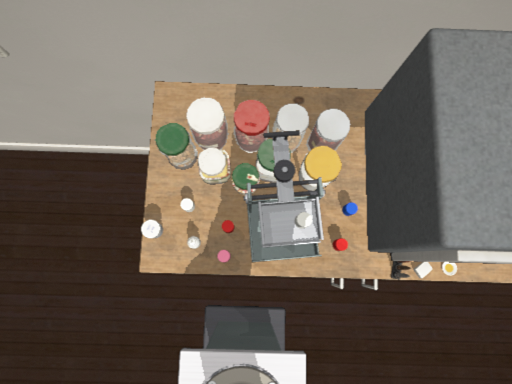

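Candidates for the white cylinder:
- **Plain white cylinder on the bench:** side (181,255), top (187,204). I choose this one, since it has no lid or spout and stands left of the stand.
- **Dropper with spout:** side (205,281), top (194,243).
- **Lidded jar:** side (150,285), top (151,229).
- **Cylinder already in the skip:** side (307,164).
- **Coloured look-alikes:** red at side (236,257) and (356,232), pink at (246,281), blue at (344,208).

I'll check the choice in a close crop and refine the poses.

```bash
cat > h.py <<'E'
from station import robot
import numpy as np,cv2
def ray(c,px,z):
    m=robot.camera_model(c);T=m["T"];d=T[:3,:3]@np.linalg.inv(m["K"])@[px[0],px[1],1];o=T[:3,3]
    return o+d*(z-o[2])/d[2]
def delta(target,yaw):
    "tool-axis shift (mm) to world target, and turn about tool z to get tool x at yaw"
    s=robot.state();R=np.array(s["ee_rot"]);y=np.arctan2(R[1,0],R[0,0])
    print("t",round(s["time"],2),"pos",np.round(s["tool_pos"],4),"yaw",round(y,3),"q",np.round(s["joint_pos"],2))
    print("shift mm",(R.T@(np.array(target)-s["tool_pos"])*1000).round(1),"rz",round(-((yaw-y+np.pi/2)%np.pi-np.pi/2),3))
E
python3 - <<'E'
from h import *
im=robot.read_camera("side"); cv2.imwrite("pics/crop1.png",cv2.resize(im[215:310,130:270,::-1],None,fx=5,fy=5,interpolation=cv2.INTER_CUBIC))
top=robot.read_camera("top")
for c in ("side","top"):
  for l in ("cyl_out_mid","cyl_in_mid","skip_floor","skip_bar"):
    for d in robot.regions_of(l,c)[:3]:
        v,u=np.nonzero(d["region"]); print(c,l,round(d["score"],2),u.min(),u.max(),v.min(),v.max(),u.mean().round(1),v.mean().round(1))
g=top[190:220,172:202].astype(int); w=(g.min(2)>150); v,u=np.nonzero(w);print("white top",u.mean()+172,v.mean()+190,w.sum(),ray("top",(u.mean()+172,v.mean()+190),.035).round(4))
for p in [(213,183),(200,178),(225,183),(183,168),(195,160)]: print(p,ray("top",p,0).round(3))
E
```

```text
side cyl_out_mid 0.8 174 188 244 267 181.1 255.6
side cyl_in_mid 0.85 228 242 246 268 235.2 257.1
side cyl_in_mid 0.83 238 253 268 292 245.7 279.9
side cyl_in_mid 0.66 298 314 153 178 306.3 165.4
side skip_floor 0.74 235 332 123 196 283.4 166.6
side skip_bar 0.76 235 332 123 196 284.3 166.4
top cyl_out_mid 0.5 182 194 199 211 187.9 204.8
top cyl_in_mid 0.8 295 311 211 228 303.0 219.8
top cyl_in_mid 0.74 342 358 203 215 350.0 209.0
top cyl_in_mid 0.49 333 348 238 250 340.5 244.2
top skip_floor 0.97 252 323 130 247 286.9 202.2
top skip_bar 0.71 252 323 130 247 287.2 201.9
white top 186.7516339869281 204.62091503267973 153 [0.5169 0.1583 0.035 ]
(213, 183) [0.584 0.096 0.   ]
(200, 178) [0.597 0.132 0.   ]
(225, 183) [0.585 0.063 0.   ]
(183, 168) [0.623 0.181 0.   ]
(195, 160) [0.647 0.149 0.   ]
```

View pics/crop1.png

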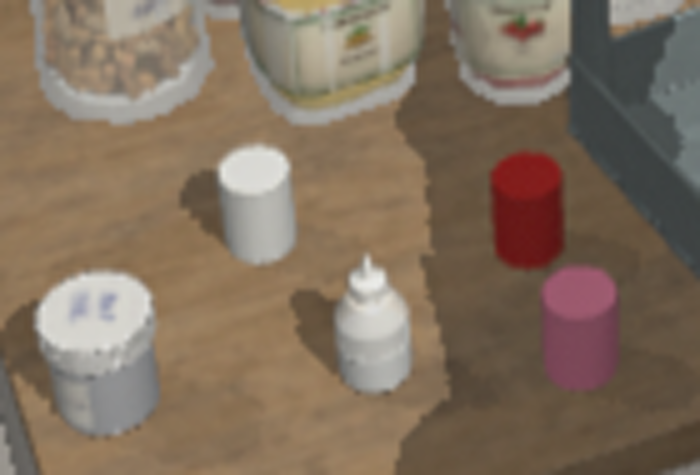

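The crop confirms it: the plain white cylinder is at crop (257,205), with the spouted dropper at (372,335) and the lidded jar at (100,350). Its neighbours leave enough room for the grasp, so I'll plan the transit rows.

```bash
cat >> h.py <<'E'
def plan(wps,g):
    "wps: list of (x,y,z,yaw,nrows); prints rows in tool axes"
    s=robot.state();R=np.array(s["ee_rot"]);y=np.arctan2(R[1,0],R[0,0]);p=np.array(s["tool_pos"])
    print("t",round(s["time"],2),"pos",p.round(4),"yaw",round(y,3),"tilt",R[:2,2].round(3),"q",np.round(s["joint_pos"],2))
    for *t,yw,n in wps:
        dp=(np.array(t)-p)/n; dy=(yw-y)/n
        for i in range(n):
            tx=np.array([np.cos(y),np.sin(y)]);ty=np.array([np.sin(y),-np.cos(y)])
            r=[g,round(dp[:2]@tx*1000),round(dp[:2]@ty*1000),round(-dp[2]*1000),0,0,round(-dy,2)]
            p=p+np.r_[tx*r[1]+ty*r[2],-r[3]]/1000;y-=r[6]
            print(r,end=",")
            dp=(np.array(t)-p)/max(1,n-1-i);dy=(yw-y)/max(1,n-1-i)
        print("  ->",p.round(3),round(y,2))
E
python3 -c "
from h import *
plan([(.293,-.57,.33,.449,2),(.32,-.33,.34,.8,5),(.43,-.13,.34,1.15,5),(.47,.05,.33,1.5,4),(.517,.158,.2,1.66,3)],60)"
```

```text
t 1.3 pos [ 0.2929 -0.6082  0.2313] yaw 0.449 tilt [-0.  0.] q [ 1.01  0.48  0.02  1.56 -0.01  1.11 -0.08]
[60, 8, -17, -49, 0, 0, np.float64(-0.0)],[60, 9, -17, -50, 0, 0, np.float64(-0.0)],  -> [ 0.293 -0.57   0.33 ] 0.45
[60, 26, -41, -2, 0, 0, np.float64(-0.07)],[60, 28, -39, -2, 0, 0, np.float64(-0.07)],[60, 31, -37, -2, 0, 0, np.float64(-0.07)],[60, 34, -35, -2, 0, 0, np.float64(-0.07)],[60, 36, -32, -2, 0, 0, np.float64(-0.07)],  -> [ 0.32 -0.33  0.34] 0.8
[60, 44, -12, 0, 0, 0, np.float64(-0.07)],[60, 45, -9, 0, 0, 0, np.float64(-0.07)],[60, 45, -6, 0, 0, 0, np.float64(-0.07)],[60, 45, -3, 0, 0, 0, np.float64(-0.07)],[60, 46, 1, 0, 0, 0, np.float64(-0.07)],  -> [ 0.43 -0.13  0.34] 1.15
[60, 45, -9, 3, 0, 0, np.float64(-0.09)],[60, 46, -5, 2, 0, 0, np.float64(-0.09)],[60, 46, -2, 3, 0, 0, np.float64(-0.09)],[60, 46, 3, 2, 0, 0, np.float64(-0.08)],  -> [0.47 0.05 0.33] 1.5
[60, 37, 13, 43, 0, 0, np.float64(-0.05)],[60, 36, 15, 44, 0, 0, np.float64(-0.06)],[60, 36, 17, 43, 0, 0, np.float64(-0.05)],  -> [0.517 0.158 0.2  ] 1.66
```

Request:
arm_command(rows=[[60, 8, -17, -49, 0, 0, 0], [60, 9, -17, -50, 0, 0, 0], [60, 26, -41, -2, 0, 0, -0.07], [60, 28, -39, -2, 0, 0, -0.07], [60, 31, -37, -2, 0, 0, -0.07], [60, 34, -35, -2, 0, 0, -0.07], [60, 36, -32, -2, 0, 0, -0.07], [60, 44, -12, 0, 0, 0, -0.07], [60, 45, -9, 0, 0, 0, -0.07], [60, 45, -6, 0, 0, 0, -0.07], [60, 45, -3, 0, 0, 0, -0.07], [60, 46, 1, 0, 0, 0, -0.07]])

```text
time: 2.8
tool_pos: [0.4308, -0.129, 0.3406]
ee_rot: [[0.408, 0.913, 0.001], [0.913, -0.408, -0.001], [-0.0, 0.001, -1.0]]
ft_force: [0.9, 0.0, 0.2]
width: 0.706
finger_force: 0.0
```

Request:
arm_command(rows=[[60, 45, -9, 3, 0, 0, -0.09], [60, 46, -5, 2, 0, 0, -0.09], [60, 46, -2, 3, 0, 0, -0.09], [60, 46, 3, 2, 0, 0, -0.08], [60, 37, 13, 43, 0, 0, -0.05], [60, 36, 15, 44, 0, 0, -0.06], [60, 36, 17, 43, 0, 0, -0.05], [60, 0, 0, 0, 0, 0, 0], [60, 0, 0, 0, 0, 0, 0]])

```text
time: 3.92
tool_pos: [0.5171, 0.1577, 0.2006]
ee_rot: [[-0.087, 0.996, 0.0], [0.996, 0.087, -0.0], [-0.0, 0.0, -1.0]]
ft_force: [0.4, -0.3, 0.8]
width: 0.707
finger_force: 0.0
```

Run:
```python
from h import *
im=robot.read_camera("wrist"); cv2.imwrite("pics/wrist1.png",im[...,::-1])
for d in robot.mark_of("cyl_out_mid","wrist")[:3]: print(d)
plan([(.517,.158,.020,1.66,4)],60)
```

```text
{'position': [0.5167, 0.157, 0.0232], 'score': 0.71}
t 4.03 pos [0.5177 0.1571 0.2017] yaw 1.657 tilt [ 0.002 -0.   ] q [ 0.13  0.36 -0.66  1.87  0.26  0.99 -0.56]
[60, 0, 0, 45, 0, 0, np.float64(-0.0)],[60, 0, 0, 46, 0, 0, np.float64(-0.0)],[60, 0, 0, 45, 0, 0, np.float64(-0.0)],[60, 1, -1, 46, 0, 0, np.float64(-0.0)],  -> [0.517 0.158 0.02 ] 1.66
```

View pics/wrist1.png

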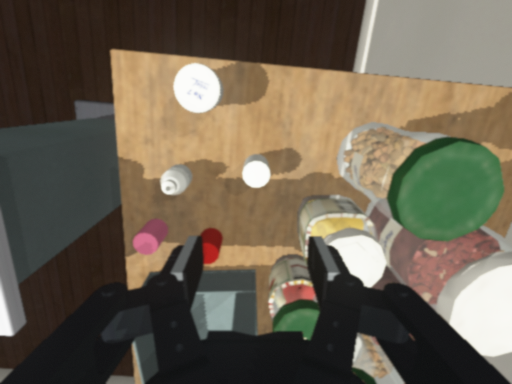

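The white cylinder shows at (256,171), midway between the fingers at about columns 190 and 325. The glass jars are well to the right. I'll descend and grip.

Request:
arm_command(rows=[[52, 0, 0, 50, 0, 0, 0], [52, 0, 0, 50, 0, 0, 0], [52, 0, 0, 50, 0, 0, 0], [52, 0, 0, 25, 0, 0, 0], [52, 0, 0, 13, 0, 0, 0], [52, 0, 0, 0, 0, 0, 0], [20, 0, 0, 0, 0, 0, 0], [20, 0, 0, 0, 0, 0, 0], [20, 0, 0, 0, 0, 0, 0], [20, 0, 0, 0, 0, 0, 0]], squeeze=40)

```text
time: 5.28
tool_pos: [0.5181, 0.1583, 0.014]
ee_rot: [[-0.088, 0.996, 0.003], [0.996, 0.088, 0.0], [0.0, 0.003, -1.0]]
ft_force: [-1.1, -1.1, 6.6]
width: 0.362
finger_force: 39.6
```

Request:
arm_command(rows=[[20, 0, 0, -20, 0, 0, 0], [20, 0, 0, -50, 0, 0, 0], [20, 0, 0, -60, 0, 0, 0], [20, 0, 0, -60, 0, 0, 0], [20, 0, 0, -60, 0, 0, 0], [20, 0, 0, -40, 0, 0, 0], [20, 0, 0, 0, 0, 0, 0]])

```text
time: 6.15
tool_pos: [0.5181, 0.1593, 0.3072]
ee_rot: [[-0.088, 0.996, 0.008], [0.996, 0.088, 0.002], [0.001, 0.008, -1.0]]
ft_force: [-0.3, 0.3, -1.9]
width: 0.361
finger_force: 40.1
```

Run:
```python
from h import *
for c in ("top","side"):
  robot.read_camera(c)
  for l in ("skip_floor","skip_bar","tip_stand","cyl_in_mid"):
    for d in robot.mark_of(l,c)[:1]: print(c,l,d)
yaw=.09;X=np.array([np.cos(yaw),np.sin(yaw)]);Y=np.array([-X[1],X[0]])
t=np.array([.462,-.0885])+.03*Y;print(t)
plan([(*t,.29,1.66,6),(*t,.213,1.66,3)],20)
```

```text
top skip_floor {'position': [0.4626, -0.0898, 0.1924], 'score': 0.82}
top skip_bar {'position': [0.6509, -0.0695, 0.2251], 'score': 0.66}
top tip_stand {'position': [0.5355, -0.0858, -0.0017], 'score': 0.87}
top cyl_in_mid {'position': [0.4684, -0.1183, 0.2184], 'score': 0.73}
side skip_floor {'position': [0.4628, -0.0904, 0.1948], 'score': 0.75}
side skip_bar {'position': [0.6496, -0.0724, 0.2255], 'score': 0.7}
side tip_stand {'position': [0.5303, -0.0832, -0.0006], 'score': 0.86}
side cyl_in_mid {'position': [0.523, -0.2733, 0.0233], 'score': 0.78}
[ 0.45930364 -0.05862142]
t 6.65 pos [0.5167 0.158  0.3017] yaw 1.659 tilt [-0.001 -0.   ] q [ 0.17  0.27 -0.7   1.75  0.18  1.19 -0.49]
[20, -35, -13, 2, 0, 0, np.float64(-0.0)],[20, -35, -13, 2, 0, 0, np.float64(-0.0)],[20, -35, -13, 2, 0, 0, np.float64(-0.0)],[20, -35, -12, 2, 0, 0, np.float64(-0.0)],[20, -35, -13, 2, 0, 0, np.float64(-0.0)],[20, -36, -12, 2, 0, 0, np.float64(-0.0)],  -> [ 0.46  -0.059  0.29 ] 1.66
[20, 0, 0, 26, 0, 0, np.float64(-0.0)],[20, 0, 0, 25, 0, 0, np.float64(-0.0)],[20, 0, 0, 26, 0, 0, np.float64(-0.0)],  -> [ 0.46  -0.059  0.213] 1.66
```

Request:
arm_command(rows=[[20, -35, -13, 0, 0, 0, 0], [20, -35, -13, 0, 0, 0, 0], [20, -35, -13, 0, 0, 0, 0], [20, -35, -12, 0, 0, 0, 0], [20, -35, -12, 0, 0, 0, 0], [20, -36, -11, 7, 0, 0, 0], [20, 0, 0, 20, 0, 0, 0], [20, 0, 0, 0, 0, 0, 0], [20, 0, 0, 0, 0, 0, 0]])

```text
time: 7.78
tool_pos: [0.4622, -0.0579, 0.2758]
ee_rot: [[-0.089, 0.996, 0.001], [0.996, 0.089, 0.0], [0.0, 0.001, -1.0]]
ft_force: [0.6, -0.7, -1.2]
width: 0.358
finger_force: 40.0
```

Run:
```python
from h import *
a=robot.read_camera("top")[160:260,230:340]; b=robot.read_camera("wrist");c=robot.read_camera("side")[110:210,220:340]
b=b[:,:,::-1]
a=cv2.resize(a[:,:,::-1],(390,290),interpolation=2);c=cv2.resize(c[:,:,::-1],(390,290),interpolation=2)
cv2.imwrite("pics/place.png",np.vstack([np.hstack([a,c]),np.hstack([cv2.resize(b,(390,290)),np.zeros((290,390,3),np.uint8)])]))
plan([(.4605,-.0595,.211,1.66,2)],20)
```

```text
t 7.92 pos [ 0.4623 -0.0581  0.276 ] yaw 1.66 tilt [ 0.001 -0.   ] q [ 0.53  0.13 -0.58  1.95  0.08  1.09  0.01]
[20, -1, -1, 32, 0, 0, np.float64(-0.0)],[20, 0, -1, 33, 0, 0, np.float64(-0.0)],  -> [ 0.46  -0.059  0.211] 1.66
```

View pics/place.png

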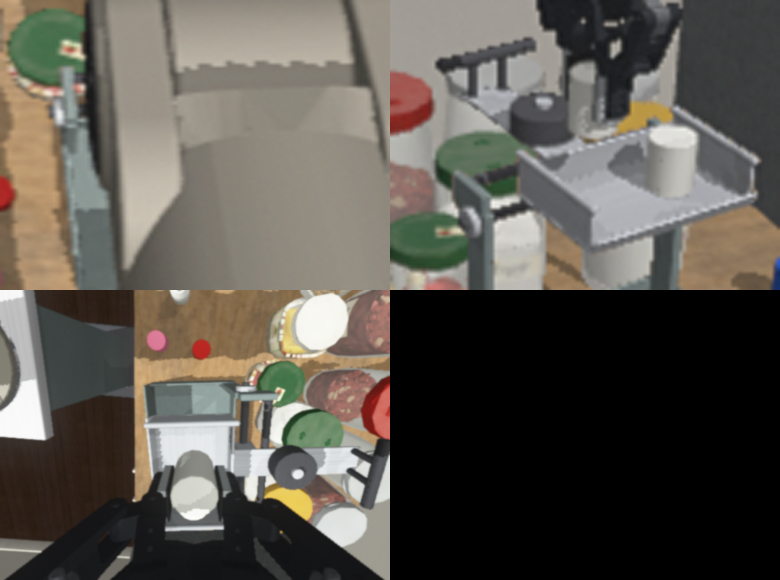

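The held cylinder is centred in x over the bucket (wrist panel, about (193,480), between the bucket edges at 150 and 235). The other cylinder stands at side panel (672,160). I'll lower it.

Request:
arm_command(rows=[[20, -1, -2, 25, 0, 0, 0], [20, 0, 0, 25, 0, 0, 0], [20, 0, 0, 10, 0, 0, 0], [20, 0, 0, 5, 0, 0, 0], [20, 0, 0, 0, 0, 0, 0], [20, 0, 0, 0, 0, 0, 0]])

```text
time: 8.68
tool_pos: [0.4604, -0.0598, 0.211]
ee_rot: [[-0.088, 0.996, 0.001], [0.996, 0.088, -0.0], [-0.0, 0.001, -1.0]]
ft_force: [0.9, 0.6, -0.4]
width: 0.351
finger_force: 40.0
```

Request:
arm_command(rows=[[46, 0, 0, 1, 0, 0, 0], [46, 0, 0, 0, 0, 0, 0], [46, 0, 0, -30, 0, 0, 0], [46, 0, 0, -55, 0, 0, 0], [46, 0, 0, -55, 0, 0, 0], [30, 0, 0, -20, 0, 0, 0], [0, 0, 0, 0, 0, 0, 0], [0, 0, 0, 0, 0, 0, 0], [0, 0, 0, 0, 0, 0, 0], [0, 0, 0, 0, 0, 0, 0]])

```text
time: 9.93
tool_pos: [0.4595, -0.0598, 0.3684]
ee_rot: [[-0.088, 0.996, -0.002], [0.996, 0.088, 0.0], [0.001, -0.002, -1.0]]
ft_force: [-0.2, -0.2, 0.6]
width: 0.001
finger_force: 0.0
```

Run:
```python
from h import *
b=robot.read_camera("wrist");c=robot.read_camera("side")
for cam in ("side","wrist"):
  for l in ("skip_bar","cyl_in_mid"):
    for d in robot.mark_of(l,cam)[:4]: print(cam,l,d)
a=cv2.resize(c[90:290,160:400,::-1],(720,600),interpolation=2)
cv2.imwrite("pics/tip.png",cv2.resize(np.hstack([a,cv2.resize(b[:,:,::-1],(780,600))]),(800,320)))
X=np.array([np.cos(.09),np.sin(.09)]);h=np.array([.4630,-.0897])+.064*X;print("hinge",h)
p=h-.085*X
plan([(*p,.33,1.66,2),(*p,.263,1.66,2)],0)
```

```text
side skip_bar {'position': [0.4992, -0.0904, 0.3008], 'score': 0.72}
side cyl_in_mid {'position': [0.4232, -0.2497, 0.0243], 'score': 0.72}
side cyl_in_mid {'position': [0.3865, 0.057, 0.0246], 'score': 0.72}
side cyl_in_mid {'position': [0.5216, -0.27, 0.0219], 'score': 0.64}
side cyl_in_mid {'position': [0.4666, 0.0488, 0.0212], 'score': 0.5}
wrist skip_bar {'position': [0.4999, -0.0879, 0.3028], 'score': 0.84}
wrist cyl_in_mid {'position': [0.4275, -0.2463, 0.02], 'score': 0.8}
wrist cyl_in_mid {'position': [0.4416, -0.1227, 0.0275], 'score': 0.66}
wrist cyl_in_mid {'position': [0.4647, 0.0512, 0.0236], 'score': 0.61}
wrist cyl_in_mid {'position': [0.3898, 0.0559, 0.0233], 'score': 0.6}
hinge [ 0.52674097 -0.08394777]
t 10.22 pos [ 0.4598 -0.0598  0.3692] yaw 1.659 tilt [-0.  0.] q [ 0.56  0.05 -0.57  1.81  0.03  1.29  0.06]
[0, -15, -10, 20, 0, 0, np.float64(-0.0)],[0, -15, -10, 19, 0, 0, np.float64(-0.0)],  -> [ 0.443 -0.091  0.33 ] 1.66
[0, 0, 0, 34, 0, 0, np.float64(-0.0)],[0, 0, 0, 33, 0, 0, np.float64(-0.0)],  -> [ 0.443 -0.091  0.263] 1.66
```

View pics/tip.png

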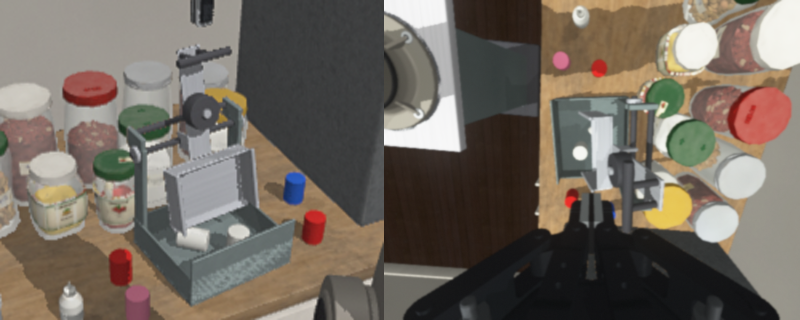

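The skip has tripped and both cylinders lie in the tray, at side panel (190,238) and (238,233). The bar is at about (0.4995, -0.089, 0.302), and the shut fingers are in front of it. I'll go down in front of the bar and push it to the rear.

Request:
arm_command(rows=[[0, -15, -10, 0, 0, 0, 0], [0, -16, -10, 0, 0, 0, 0], [0, 0, 0, 40, 0, 0, 0], [0, 0, 0, 40, 0, 0, 0], [0, 0, 0, 23, 0, 0, 0], [0, 0, 0, 0, 0, 0, 0], [0, 0, 10, 0, 0, 0, 0], [0, 0, 10, 0, 0, 0, 0], [0, 0, 10, 0, 0, 0, 0], [0, 0, 10, 0, 0, 0, 0], [0, 0, 10, 0, 0, 0, 0]])

```text
time: 11.6
tool_pos: [0.4951, -0.0875, 0.269]
ee_rot: [[-0.088, 0.996, 0.005], [0.996, 0.088, -0.0], [-0.001, 0.005, -1.0]]
ft_force: [-5.0, 1.0, 19.8]
width: 0.004
finger_force: 9.0
```

Upward force of 20 N, so I'll look before going on.

Run:
```python
from h import *
c=robot.read_camera("side"); s=robot.state(); print(s["tool_pos"],s["ft_force"],s["finger_force"])
for d in robot.mark_of("skip_bar","side")[:2]: print(d)
cv2.imwrite("pics/push.png",cv2.resize(c[80:220,220:360,::-1],(600,600),interpolation=2))
```

```text
[ 0.49662003 -0.08719613  0.26933769] [-0.41587128  0.60481624 13.2724156 ] 5.689006447792053
{'position': [0.515, -0.0878, 0.3026], 'score': 0.62}
{'position': [0.4755, -0.0863, 0.116], 'score': 0.24}
```

View pics/push.png

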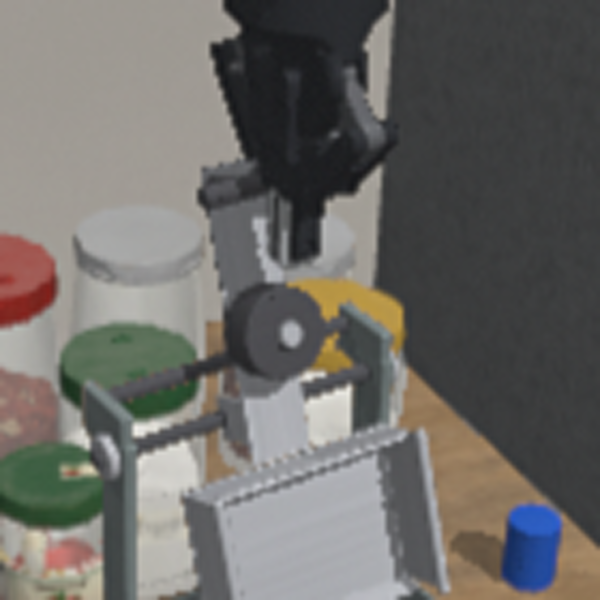

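The fingertips are at (305,260). The wide knuckles above them bear on the bar at (225,190), which explains the upward force. I'll back off and turn the tool a quarter turn so that the slim side faces the bar.

Request:
arm_command(rows=[[0, 0, -20, 0, 0, 0, 0], [0, 0, -30, 0, 0, 0, 0], [0, 0, 0, -60, 0, 0, 0], [0, 0, 0, -20, 0, 0, -0.17], [0, 0, 0, 0, 0, 0, -0.175], [0, 0, 0, 0, 0, 0, -0.175], [0, 0, 0, 0, 0, 0, -0.175], [0, 0, 0, 0, 0, 0, -0.175], [0, 0, 0, 0, 0, 0, -0.175], [0, 0, 0, 0, 0, 0, -0.175], [0, 0, 0, 0, 0, 0, -0.175], [0, 0, 0, 0, 0, 0, -0.175]])

```text
time: 13.2
tool_pos: [0.4431, -0.0923, 0.3465]
ee_rot: [[-0.996, -0.093, 0.0], [-0.093, 0.996, 0.0], [-0.0, 0.0, -1.0]]
ft_force: [-0.0, -0.2, -0.6]
width: 0.0
finger_force: 0.0
```

Run:
```python
from h import *
robot.read_camera("side"); s=robot.state(); print(s["ft_force"])
for d in robot.mark_of("skip_bar","side")[:2]: print(d)
plan([(.443,-.092,.269,3.23,2)],0)
```

```text
[ 0.30269557 -0.84636359  0.74499432]
{'position': [0.4997, -0.0877, 0.2996], 'score': 0.82}
t 13.3 pos [ 0.4431 -0.0924  0.3465] yaw -3.053 tilt [0. 0.] q [ 0.65  0.04 -0.59  1.87  0.02  1.24  1.71]
[0, 0, 0, 39, 0, 0, np.float64(-3.14)],[0, 0, 0, 38, 0, 0, np.float64(-3.14)],  -> [ 0.443 -0.092  0.269] 3.23
```

Request:
arm_command(rows=[[0, 0, 0, 40, 0, 0, 0], [0, 0, 0, 36, 0, 0, 0], [0, -10, 0, 0, 0, 0, 0], [0, -14, 0, 0, 0, 0, 0], [0, -12, 0, 0, 0, 0, 0], [0, -12, 0, 0, 0, 0, 0], [0, 0, 0, 0, 0, 0, 0]])

```text
time: 14.18
tool_pos: [0.4914, -0.0881, 0.2706]
ee_rot: [[-0.996, -0.087, 0.0], [-0.087, 0.996, 0.0], [-0.0, 0.0, -1.0]]
ft_force: [-1.0, 0.0, 1.2]
width: -0.002
finger_force: 0.7
```

Request:
arm_command(rows=[[0, -12, 0, 0, 0, 0, 0], [0, -12, 0, 0, 0, 0, 0], [0, -12, 0, 1, 0, 0, 0], [0, -12, 0, 2, 0, 0, 0], [0, -12, 0, 2, 0, 0, 0], [0, -12, 0, 2, 0, 0, 0], [0, 0, 0, 0, 0, 0, 0]])

```text
time: 15.05
tool_pos: [0.563, -0.0817, 0.2629]
ee_rot: [[-0.996, -0.087, -0.0], [-0.087, 0.996, 0.001], [0.0, 0.001, -1.0]]
ft_force: [-1.0, 0.5, 0.4]
width: 0.002
finger_force: 0.5
```

Request:
arm_command(rows=[[0, -12, 0, 2, 0, 0, 0], [0, -12, 0, 1, 0, 0, 0], [0, -10, 0, 1, 0, 0, 0], [0, -8, 0, 0, 0, 0, 0], [0, 0, 0, 0, 0, 0, 0], [0, 0, 0, 0, 0, 0, 0]])

```text
time: 15.8
tool_pos: [0.6039, -0.0783, 0.2593]
ee_rot: [[-0.996, -0.087, -0.0], [-0.087, 0.996, -0.0], [0.0, -0.0, -1.0]]
ft_force: [-0.1, -0.4, 0.6]
width: -0.001
finger_force: 0.0
```

Run:
```python
from h import *
c=robot.read_camera("side"); s=robot.state(); print(s["tool_pos"],s["ft_force"])
for d in robot.mark_of("skip_bar","side")[:2]: print(d)
```

```text
[ 0.60378719 -0.07836472  0.25934183] [-0.78026999  0.29293332  0.5312598 ]
{'position': [0.6506, -0.0698, 0.2251], 'score': 0.68}
```

The bar is back at its upright position. I'll lift clear and check.

Request:
arm_command(rows=[[0, 0, 0, -40, 0, 0, 0], [0, 0, 0, -50, 0, 0, 0], [0, 0, 0, -50, 0, 0, 0], [0, 30, 0, 0, 0, 0, 0], [0, 0, 0, 0, 0, 0, 0], [0, 0, 0, 0, 0, 0, 0]])

```text
time: 16.65
tool_pos: [0.574, -0.0811, 0.3991]
ee_rot: [[-0.996, -0.087, -0.0], [-0.087, 0.996, -0.0], [0.0, -0.0, -1.0]]
ft_force: [0.4, 0.8, 0.3]
width: 0.001
finger_force: 0.0
```

Run:
```python
from h import *
c=robot.read_camera("side"); s=robot.state(); print(s["tool_pos"],s["ft_force"])
for l in ("skip_bar","skip_floor","paste_jar","dropper"):
  for d in robot.mark_of(l,"side")[:1]: print(l,d)
cv2.imwrite("pics/end.png",cv2.resize(c[90:310,130:370,::-1],(655,600),interpolation=2))
```

```text
[ 0.57422595 -0.08104756  0.39886239] [-0.30761349 -0.44306     0.17114388]
skip_bar {'position': [0.6507, -0.0714, 0.2262], 'score': 0.76}
skip_floor {'position': [0.4645, -0.0877, 0.1974], 'score': 0.87}
dropper {'position': [0.4204, 0.1311, -0.0018], 'score': 0.87}
```

View pics/end.png

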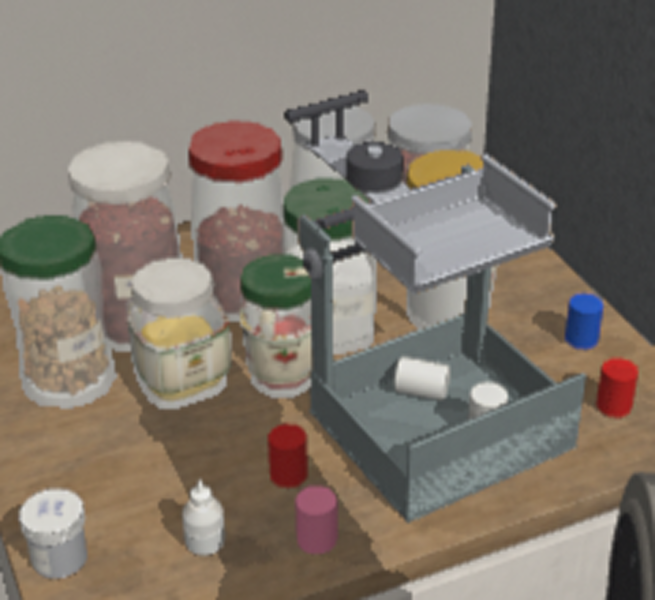

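The skip is upright and empty at (455,230), and both cylinders lie in the tray at (422,378) and (488,400). The jar at (53,533) and the dropper at (203,520) stand where they were, and the arm is clear.

```bash
python3 -c "
from station import robot
print(robot.sign_off())"
```

```text
the job is handed in; nothing more can be done
None
```

The job is handed in at about 17 s of the 40: both cylinders are in the tray, the empty skip is upright again, and the lidded jar and dropper bottle still stand where they were.

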